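Lid the balm pot and bring it to the front of the grooming carousel

ROBOT

A 6-joint arm with a two-finger parallel gripper is mounted at the origin on the work surface. World frame = base frame: x ahead of the robot, y to its left, z up, the work surface at z = 0. Lengths are in m, angles in degrees, forces in N, time in s.
With the tool pointing down it reaches from about 0.35 to 0.975 m from the base axis. Payload 4.9 kg.
Tool frame: the origin (TCP) lies midway between the tips of the shut fingers; the grasp point (between the pads) lies 19 mm behind it; z points along the fingers, y is the line along which they close (so a half turn about z gives the same grasp; the last joint's range is limited). The gripper opens to 85 mm and grips with 20 to 120 N. Pads are 22 mm wide; open, the fingers measure 114 mm over their backs; the gripper's body (76 mm by 85 mm) begins 54 mm behind the grasp point. The pads swing forward as they close: fully open they stand 13 mm farther back than shut.
Start: joints at [65.145, 3.019, 92.412, -0, 84.569, -6.818], TCP at [0.194, 0.594, 0.206] pointing down, gripper open.
Joint ranges: [-172.51, 172.51], [-57.92, 126.97], [3.15, 148.05], [-58.71, 238.71], [5.1, 150.11], [-179.66, 179.66]. Speed limits (degrees/s): [147.25, 147.25, 180, 180, 180, 180].

INTERFACE

Orientations are given as [roll, pitch, yaw] about the fixed x, y, z axes, in that order (R = Rz(yaw) Ry(pitch) Rx(roll)).
In Python, from bench import readout, optics, ticket gives the robot as it stands.
- The arm moves only by the tool play_rows, never from a script. Its argument "steps" is a list of rows, each a list of 5 numbers: the shift along the tool's x, y, z in units of 20 cm (1.0 is 20 cm), then the turn about the tool's z in units of pi rad (1.0 is pi rad), then the opening, from 0 (shut) to 1 (fully open). A call has 1 to 5 rows; each row is the pose to reach, as a shift and turn from the pose commanded when the call began, along the tool's axes at that moment, turning the shorter way round; what a row does not reach only later rows make up. A row lasts 1/8 s, in which the tool goes at most 62.5 mm and 10.7 degrees, less where a joint would pass 70% of its speed; a pose out of reach is approached as far as the arm can. A call with a number of a shift or a turn outside -1 to 1 is refused whole. A call with a gripper value outside its range is refused whole. The fingers move at their own pace and stop on an object; "force" is the grip in N (left out, the last holds). Time passes only in rows, so rows that repeat a pose let the fingers close. It gives the time, the measured TCP pose, the force, the opening and the grip force at its end, in the units of the state.
- readout.sense(): the state, without advancing time (a new reading comes with each control period).
- optics.camera(name): name is "scene" or "top" or "wrist"; returns (picture, depth): 420x560x3 uint8, blue, green, red; 420x560 float32, m along the optical axis (not along the pixel's ray), 0 where there is no reading.
- optics.camera_model(name): a dict with "fx", "fy", "cx", "cy" (pixels), "world_from_camera" (4x4, takes a point from camera to world coordinates). Camera axes: x right, y up, looking along -z (the intrinsics and any distortion apply to the point x, -y, -z); pixel columns grow to the right and rows downward; lengths in m; the calibration is good to about 2 mm. The wrist camera is an equidistant fisheye: a pixel r from the principal point sees the ray r / f radians off the axis. A picture is of the moment at which its call begins: read the wrist's pose just before it. camera_model takes no time and is no camera call; for the wrist camera it gives the pose at the moment of the call.
- ticket.close_job(): hands the job in; it is judged then, once.
The state is a dict: "clock": time; "qpos": joint angles; "qvel": joint speeds; "effort": joint torques, N m; "ee_pos": TCP position; "ee_rot": TCP orientation; "wrist_force": force on the tool from outside, world axes, zero at the start; "moment": the same for the moment, N m; "gripper_width": finger opening in m; "gripper_force": force on a finger pad.
Only numpy, scipy, OpenCV 4.12 (cv2) and the standard library are available. Lean on these libraries where they do the work, as an engineer would, in place of code of your own. Each camera call takes 0.05 s, during which the arm holds its last target. There are 200 camera calls.

TASK

Put the loose lid on the wide open pot on the carousel, setting it down gently rather than dropping it, so that it sits seated and level; let go of it. Then turn the carousel smoothly, without a jerk that could throw the lid off, by its centre handle until that lidded pot stands at the front, straight in line with the steel tab on the carousel's foot, and finish while still holding the handle in the gripper so that the carousel stays still: do not let go at the end. Leave the other things on the bench where they are.

Things in the scene. Friction and masses are not known exactly. Their poses are not given: they have to be found in the camera images.
- stand: The carousel's round foot, 210 mm across, fixed, on the left or the right. Origin on the bench at the carousel's axis, z up. Its -x axis points to the front (roughly towards the robot), where a flat steel tab 22 mm wide, 12 mm high, ending in a round steel stud 22 mm high, sticks out beyond the turning disc to 163 mm from the axis.
- carousel (a joint): Angle of the turning disc (beech, 250 mm across, top 34 mm above the bench), rad, growing anticlockwise seen from above. 0 or 6.283: open pot exactly at the front. At j the pot lies in direction (foot yaw + j + pi) from the axis. No stop within two turns; friction of 0.06 N m keeps it where it is left.
- handle (a point): Middle of the carousel's centre handle, on the axis, 154 mm above the bench. The handle is fixed on the disc: an upright wooden bar 64 mm long (along x), 18 mm thick (y), 48 mm tall (130 to 178 mm above the bench), on an 18 mm steel post. Its -x axis points to the open pot: at joint angle 0 the bar lies along the foot's x axis.
- pot_rim (a point): Centre of the open pot's mouth, level with its rim, 94 mm above the bench; z up. The pot is fixed on the disc, 85 mm from the carousel's axis: terracotta, round, 68 mm across outside and 58 mm inside at the mouth, 60 mm tall, the only wide open vessel on the carousel.
- lid: Loose terracotta lid, 0.12 kg, right way up on the bench. Origin at the centre of its underside, z up. Plug 51 mm across (bevelled to 40 mm at the bottom), 14 mm deep; above it a disc 76 mm across, 14 to 20 mm above the origin; a straight round knob 24 mm across, 20 to 56 mm above it. Seated, the disc rests on the rim, the plug inside, the origin 14 mm below pot_rim.
- square_tin (a point): Middle of the top of a closed square metal tin fixed on the disc, 53 mm wide, top 114 mm above the bench, 85 mm from the axis, a quarter turn clockwise from the pot seen from above.
- beaker_rim (a point): Centre of the mouth of a narrow open terracotta beaker fixed on the disc opposite the pot, 40 mm across, top 104 mm above the bench, 85 mm from the axis. Not for the lid.
- round_tin (a point): Middle of the top of a low closed round metal tin fixed on the disc, 69 mm across, top 76 mm above the bench, 85 mm from the axis, a quarter turn anticlockwise from the pot.
- brush: Bystander: red plastic grooming brush lying on the bench, bristles down, 160 mm long, 50 mm wide, 28 mm high. Origin under its middle, on the bench; x runs along it.
- clipper: Bystander: steel nail clipper lying flat, 70 x 14 x 13 mm. Origin under its middle.
- rake: Bystander: small hand rake lying flat, wooden handle and five steel tines, about 270 mm long, 90 mm wide, 24 mm high. Origin near its middle, on the bench.
- bowl: Bystander: wide terracotta bowl, 120 mm across, 50 mm high. Origin under its middle.
- tub: Bystander: rectangular plastic tub with its lid on, 150 x 120 x 99 mm. Origin under its middle.
- comb: Bystander: flat wooden comb, 110 x 36 x 6 mm. Origin under its middle.
There are look-alikes about, which are no part of the job. Leave any turquoise or white look-alike of the lid alone.

How it is judged (in metres and radians):
On the way, in this order (a step that is already met when the one before it is completed fails the run):
1. the lid sits seated and level on the open pot, let go (horizontal distance between lid and pot_rim below 0.007 m and z of lid in the frame of pot_rim between -0.018 and -0.011 m and angle between lid's own z axis and vertical below 0.06 rad and contact force between the fingers and lid below 0.1 N), for 0.3 s.
2. the lidded pot is at the front and the handle is held (all of step 1 and y of pot_rim in the frame of stand between -0.012 and 0.012 m and x of pot_rim in the frame of stand below -0.06 m and contact force between the fingers and carousel above 2 N and distance between the grasp point and handle below 0.045 m and velocity of joint carousel between -0.08 and 0.08 rad/s), for 0.2 s.
At the end, for the whole second after the job is handed in: Lid seated on the pot (centred within 7 mm, height within about 3 mm, tilt under 0.06 rad), untouched; pot centre on the front side within 12 mm of the tab's line; grasp point within 45 mm of the handle's middle, fingers pressing with over 2 N; carousel still (under 0.08 rad/s) (all of step 2); the arm keeps its last pose, push and grip.
It fails at once if the lid is dropped (contact force between the fingers and lid below 0.05 N and linear speed of lid above 0.65 m/s).
It fails at once if another thing on the bench is disturbed (moved over 30 mm) (distance of any of brush, clipper, rake, bowl, tub, comb from where it was at the start of the episode above 0.03 m).
It also fails if it takes over 72 s, if anything falls off the work surface, if the arm or the gripper's body presses on something with over 40 N, if the wrist force passes 120 N, or if a joint passes its speed limit or range.

## Working session

There is one attempt and no reset: what is moved stays moved. The work goes in short steps, Python scripts to look and compute and a tool call to move; the robot and the scene stay as the last step left them, time stands still between calls to the robot, and variables do not carry over. Pictures are saved under pics/ and viewed, at most 10 in all, crops included, and the job is handed in when it is done.

Besides the shell and the picture viewer there is one more tool, called after "Call:" as a command line: name --pt "numbers of a row" for each row, then --argument value for the rest. play_rows: Moves the arm, as the interface text tells. Shifts and turns lie within -1 to 1; 1 stands for 20 cm of shift or pi rad of turn. Its arguments: {"type":"object","properties":{"steps":{"type":"array","items":{"type":"array","items":{"type":"number","minimum":-1,"maximum":1}}},"force":{"type":"number"}},"required":["steps"]}

```bash
mkdir -p pics
python3 - <<'E'
from bench import readout, optics
import cv2,numpy as np
for n in("scene","top"):
    p,d=optics.camera(n);cv2.imwrite(f"pics/{n}0.png",p);np.save(f"pics/{n}0.npy",d)
    print(n,optics.camera_model(n))
print(readout.sense())
E
```

```text
scene {'fx': 473.7033202217405, 'fy': 473.7033202217405, 'cx': 283.25596710351437, 'cy': 214.89265195673957, 'world_from_camera': array([[ 0.2428076 , -0.76239901,  0.59982683,  1.32891508],
       [ 0.97005469,  0.18687465, -0.15515078, -0.21917846],
       [ 0.00619437,  0.61953661,  0.78494332,  1.1399501 ],
       [ 0.        ,  0.        ,  0.        ,  1.        ]])}
top {'fx': 410.16179956817393, 'fy': 410.16179956817393, 'cx': 281.40824360488233, 'cy': 216.25605930010465, 'world_from_camera': array([[ 0.01259307,  0.98424289, -0.17637276,  0.38629906],
       [-0.99988627,  0.01385895,  0.00594725, -0.01207983],
       [ 0.00829788,  0.1762778 ,  0.98430548,  1.25759063],
       [ 0.        ,  0.        ,  0.        ,  1.        ]])}
{'clock': 0.1, 'qpos': array([ 6.51447982e+01,  3.05418083e+00,  9.24836577e+01, -3.68022031e-04,
        8.45682707e+01, -6.81818642e+00]), 'qvel': array([-0.06557255, -0.08703369, -0.09518862,  0.10150246, -0.11494249,
       -0.00604062]), 'effort': array([-4.72209237e-06, -3.94904459e+01, -3.71362638e+01, -2.33387764e-04,
        4.01508223e-03,  1.87868494e-06]), 'ee_pos': array([0.19326524, 0.59373298, 0.20458429]), 'ee_rot': array([-1.79894598e+02, -1.22334713e-02,  1.61963009e+02]), 'wrist_force': array([ 0.71120484, -0.1273329 ,  0.56018941]), 'moment': array([ 0.00462364, -0.02380817, -0.06139258]), 'gripper_force': 0.0, 'gripper_width': 0.08556023035588772}
```

View pics/top0.png

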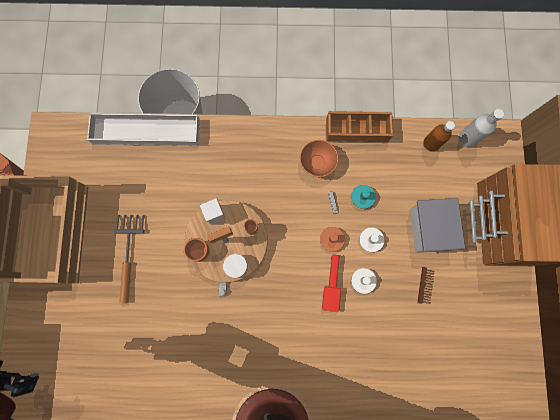

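View pics/scene0.png

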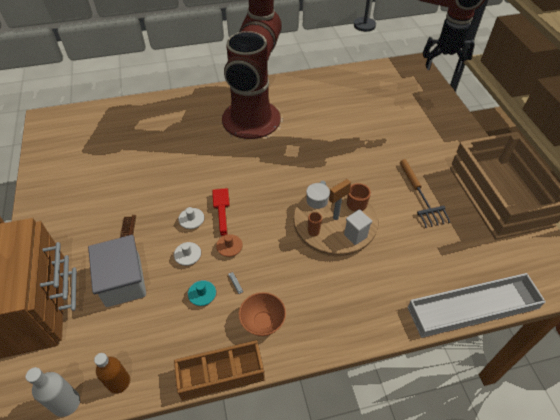

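The top view shows the terracotta lid at about (333,239), with the brush head below it and the clipper above. The carousel is at about (227,240), the open pot at (196,250), the handle at (222,234) and the tab stud at (223,290).

```bash
cat > h.py <<'E'
import numpy as np
from bench import optics
def ray(n,u,v,M=None):
    m=M or optics.camera_model(n);W=m["world_from_camera"]
    x,y=(u-m["cx"])/m["fx"],(v-m["cy"])/m["fy"]
    if n=="wrist":
        r=np.hypot(x,y);s=np.sin(r)/r if r>1e-9 else 1;d=np.array([x*s,-y*s,-np.cos(r)])
    else: d=np.array([x,-y,-1])
    return W[:3,3],W[:3,:3]@d
def onz(n,u,v,z,M=None):
    o,d=ray(n,u,v,M);return o+d*(z-o[2])/d[2]
E
python3 - <<'E'
import cv2,numpy as np
p=cv2.imread("pics/top0.png")
a=cv2.resize(p[190:305,175:275],None,fx=5,fy=5,interpolation=cv2.INTER_CUBIC)
b=cv2.resize(p[190:305,305:360],None,fx=5,fy=5,interpolation=cv2.INTER_CUBIC)
c=np.hstack([a,b]);cv2.imwrite("pics/crop0.png",c);print(c.shape)
E
```

```text
(575, 775, 3)
```

View pics/crop0.png

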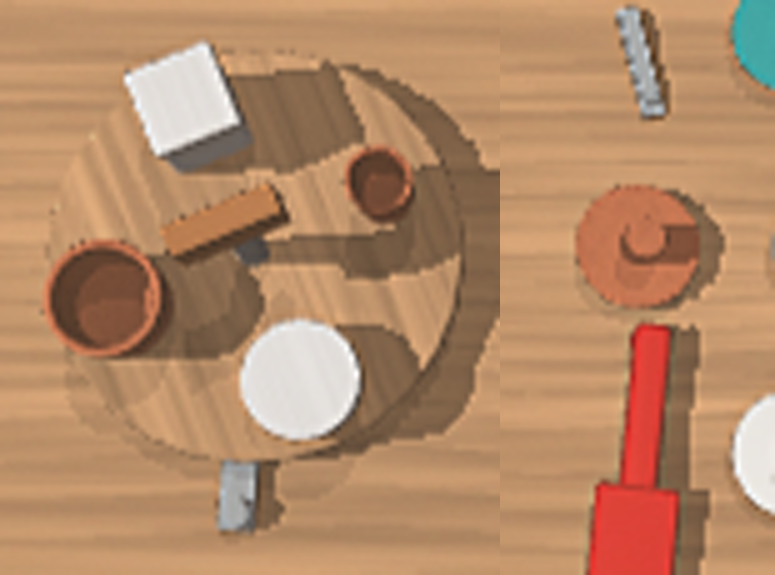

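Run:
```python
from h import *
P=dict(pot=(195.4,249,.094),sq=(211.4,209.2,.114),bk=(250.6,226.4,.104),rt=(234.6,265.4,.076),han=(218.3,232.6,.178),lid=(332.,238.8,.02),knob=(333.6,237.2,.056),
 tab1=(223,282.5,.012),tab2=(222.1,295.8,.0),stud=(223.3,287,.022),brushtop=(335.5,256,.02))
Q={k:onz("top",*v) for k,v in P.items()}
for k,v in Q.items():print(k,v.round(4))
r=(Q['pot']+Q['bk'])/2;s=(Q['sq']+Q['rt'])/2
print(r,s);d=Q['pot']-Q['bk'];print(np.linalg.norm(d[:2]),np.degrees(np.arctan2(d[1],d[0])))
d=Q['rt']-Q['sq'];print(np.linalg.norm(d[:2]),np.degrees(np.arctan2(d[1],d[0])))
c=(r+s)/2
for k in('tab1','tab2','stud'):d=Q[k]-c;print(k,np.linalg.norm(d[:2]),np.degrees(np.arctan2(d[1],d[0])))
```

```text
pot [0.497  0.2237 0.094 ]
sq [0.6088 0.1799 0.114 ]
bk [0.5625 0.0682 0.104 ]
rt [0.4532 0.113  0.076 ]
han [0.5334 0.1482 0.178 ]
lid [ 0.5406 -0.1742  0.02  ]
knob [ 0.541  -0.1742  0.056 ]
tab1 [0.4055 0.1528 0.012 ]
tab2 [0.3662 0.1556 0.    ]
stud [0.3922 0.1501 0.022 ]
brushtop [ 0.4886 -0.1842  0.02  ]
[0.52974383 0.14590856 0.099     ] [0.53099274 0.14642451 0.095     ]
0.16871084860811533 112.83211091916316
0.16930873962303628 -156.71735657237002
tab1 0.12505892292699602 176.96911611141013
tab2 0.16447321388319758 176.71796074695237
stud 0.13825183713065686 178.381820463521
```

Call:
play_rows --pt "-0.2 -0.2 -0.3 0.05 0.5" --pt "-0.4 -0.4 -0.3 0.1 0.5" --pt "-0.6 -0.6 -0.3 0.15 0.5" --pt "-0.8 -0.8 -0.3 0.2 0.5" --pt "-1 -1 -0.3 0.25 0.5" --force 30

```text
clock: 0.72
ee_pos: [0.3221, 0.3403, 0.2653]
ee_rot: [-180.0, 0.0, 116.7]
wrist_force: [0.2, 0.1, 0.3]
gripper_width: 0.0426
gripper_force: 0.0
```

```bash
cat > go.py <<'E'
# rows from here to target TCP x y z yaw, in tool units
import sys,numpy as np
from scipy.spatial.transform import Rotation as R
from bench import readout
s=readout.sense();p=s["ee_pos"];A=R.from_euler("xyz",s["ee_rot"],degrees=True)
print("pos",p.round(4),"rot",s["ee_rot"].round(2),"w",round(s["gripper_width"],4),"gf",round(float(s["gripper_force"]),1),"F",s["wrist_force"].round(1),"t",s["clock"])
if len(sys.argv)>4:
    t=np.array(list(map(float,sys.argv[1:5])))
    y=s["ee_rot"][2]
    print("row",(A.inv().apply(t[:3]-p)/.2).round(4),"turn",round(-((t[3]-y+180)%360-180)/180,4))
E
python3 go.py .541 -.174 .2 113
```

```text
pos [0.3221 0.3403 0.2653] rot [-1.7999e+02  1.0000e-02  1.1668e+02] w 0.0426 gf 0.0 F [0.2 0.1 0.3] t 0.725
row [-2.789  -0.1765  0.3273] turn 0.0204
```

Call:
play_rows --pt "-0.2 0 0 0.02 0.5" --pt "-0.4 0 0 0.02 0.5" --pt "-0.6 0 0 0.02 0.5" --pt "-0.8 0 0 0.02 0.5" --pt "-1 0 0 0.02 0.5"

```text
clock: 1.35
ee_pos: [0.4126, 0.1626, 0.2653]
ee_rot: [-180.0, -0.0, 113.4]
wrist_force: [0.4, 0.8, -0.4]
gripper_width: 0.0425
gripper_force: 0.0
```

Call:
play_rows --pt "-0.2 0 0 0 0.5" --pt "-0.4 0 0 0 0.5" --pt "-0.6 0 0 0 0.5" --pt "-0.8 0 0 0 0.5" --pt "-1 0 0 0 0.5"

```text
clock: 1.98
ee_pos: [0.4918, -0.0209, 0.2652]
ee_rot: [-180.0, -0.0, 113.4]
wrist_force: [0.6, 0.2, 0.6]
gripper_width: 0.0427
gripper_force: 0.0
```

```bash
python3 go.py .541 -.174 .15 113
```

```text
pos [ 0.4918 -0.0209  0.2652] rot [-1.7997e+02 -3.0000e-02  1.1335e+02] w 0.0427 gf 0.0 F [0.6 0.2 0.6] t 1.975
row [-0.8004 -0.0775  0.5757] turn 0.002
```

Call:
play_rows --pt "-0.2 -0.02 0.12 0 0.5" --pt "-0.4 -0.04 0.24 0 0.5" --pt "-0.6 -0.06 0.36 0 0.5" --pt "-0.8 -0.078 0.48 0.002 0.5" --pt "-0.8 -0.078 0.576 0.002 0.5"

```text
clock: 2.6
ee_pos: [0.5405, -0.1746, 0.1486]
ee_rot: [-179.9, -0.1, 112.8]
wrist_force: [-0.2, 0.2, -0.2]
gripper_width: 0.0431
gripper_force: 0.0
```

Call:
play_rows --pt "0 0 0 0 0.5" --pt "0 0 0 0 0.5"

```text
clock: 2.85
ee_pos: [0.5411, -0.172, 0.1513]
ee_rot: [180.0, 0.0, 113.1]
wrist_force: [-0.8, 0.1, 0.6]
gripper_width: 0.0426
gripper_force: 0.0
```

Run:
```python
from bench import optics,readout
import cv2,json
print(readout.sense()["ee_pos"]);m=optics.camera_model("wrist");p,d=optics.camera("wrist");print(m)
cv2.imwrite("pics/w1.png",p)
```

```text
[ 0.54108604 -0.17195311  0.1512912 ]
{'fx': 325.19226210127806, 'fy': 325.19226210127806, 'cx': 277.2640416176362, 'cy': 208.00752141103237, 'world_from_camera': array([[ 9.20003715e-01, -3.71569225e-01, -1.24617317e-01,
         5.08933338e-01],
       [ 3.91909568e-01,  8.72063387e-01,  2.93108068e-01,
        -9.63661054e-02],
       [-2.35737706e-04, -3.18499230e-01,  9.47923090e-01,
         3.19678350e-01],
       [ 0.00000000e+00,  0.00000000e+00,  0.00000000e+00,
         1.00000000e+00]])}
```

View pics/w1.png

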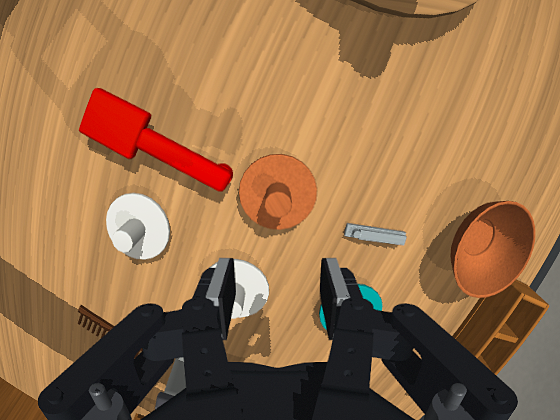

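The wrist view shows the lid disc centred at about (278,192) and the knob top at about (277,204), with the brush to the left and the clipper to the right.

```bash
python3 -c "
from h import *
print(onz('wrist',278,192,.02),onz('wrist',277,204,.056))"; python3 go.py .541 -.174 .025 113
```

```text
[ 0.54315868 -0.17422954  0.02      ] [ 0.54246679 -0.17502161  0.056     ]
pos [ 0.5415 -0.1721  0.1519] rot [1.7992e+02 8.0000e-02 1.1308e+02] w 0.0424 gf 0.0 F [-0.2 -0.1  0.1] t 2.9
row [-0.007  -0.0068  0.6343] turn 0.0004
```

Call:
play_rows --pt "-0.013 -0.003 0.15 0 0.5" --pt "-0.013 -0.003 0.3 0 0.5" --pt "-0.013 -0.003 0.45 0 0.5" --pt "-0.013 -0.003 0.58 0 0.5" --pt "-0.013 -0.003 0.625 0 0.5"

```text
clock: 3.52
ee_pos: [0.541, -0.1745, 0.025]
ee_rot: [-180.0, -0.0, 113.1]
wrist_force: [-0.5, -1.1, 0.6]
gripper_width: 0.0426
gripper_force: 0.0
```

Call:
play_rows --pt "0 0 0 0 0.5" --pt "0 0 0 0 0.3" --pt "0 0 0 0 0" --pt "0 0 0 0 0" --pt "0 0 0 0 0" --force 30

```text
clock: 4.15
ee_pos: [0.5428, -0.1759, 0.0274]
ee_rot: [179.9, 0.1, 113.0]
wrist_force: [0.2, 0.6, 5.1]
gripper_width: 0.0208
gripper_force: 29.6
```

```bash
python3 go.py .541 -.174 .2 113
```

```text
pos [ 0.5428 -0.1759  0.0274] rot [1.7986e+02 1.3000e-01 1.1300e+02] w 0.0208 gf 29.6 F [0.2 0.6 5.1] t 4.15
row [ 0.0104 -0.0026 -0.863 ] turn -0.0
```

Call:
play_rows --pt "0 0 -0.1 0 0" --pt "0 0 -0.25 0 0" --pt "0 0 -0.45 0 0" --pt "0 0 -0.65 0 0" --pt "0 0 -0.8 0 0"

```text
clock: 4.78
ee_pos: [0.5415, -0.1756, 0.1884]
ee_rot: [179.9, 0.1, 113.0]
wrist_force: [0.9, 1.2, -1.0]
gripper_width: 0.0212
gripper_force: 29.4
```

Call:
play_rows --pt "0 0 0 0 0" --pt "0 0 0 0 0"

```text
clock: 5.03
ee_pos: [0.5404, -0.175, 0.1841]
ee_rot: [-179.9, -0.1, 113.0]
wrist_force: [0.1, -0.4, -1.1]
gripper_width: 0.0211
gripper_force: 29.4
```

```bash
python3 go.py
python3 - <<'E'
from bench import optics
import cv2,numpy as np
p,d=optics.camera("wrist");q,d2=optics.camera("scene");np.save("pics/w2.npy",d)
a=cv2.resize(p[200:380,170:390],None,fx=1.8,fy=1.8);b=q[150:330,130:320]
b=cv2.resize(b,None,fx=2,fy=2);a=cv2.resize(a,(400,360));cv2.imwrite("pics/w2.png",np.hstack([a,b[:360]]))
E
```

```text
pos [ 0.5404 -0.175   0.1841] rot [-1.7991e+02 -9.0000e-02  1.1300e+02] w 0.0211 gf 29.4 F [ 0.1 -0.4 -1.1] t 5.025
```

View pics/w2.png

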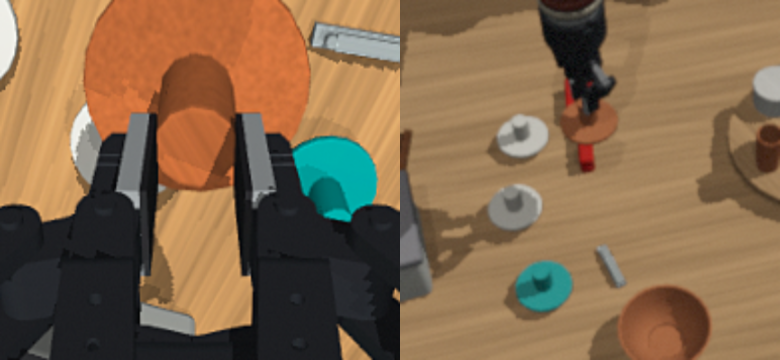

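The lid is held clear of the bench. I'll fit its disc plane and centre from the wrist depth, because the grip reading (21 mm) is narrower than the knob.

```bash
cat > lidfit.py <<'E'
import numpy as np,cv2
from scipy.spatial.transform import Rotation as R
from bench import optics,readout
s=readout.sense();m=optics.camera_model("wrist");p,d=optics.camera("wrist")
A=R.from_euler("xyz",s["ee_rot"],degrees=True).as_matrix()
h=cv2.cvtColor(p,cv2.COLOR_BGR2HSV);H=h[...,0].astype(int)
v,u=np.indices(d.shape);x=(u-m["cx"])/m["fx"];y=(v-m["cy"])/m["fy"];r=np.hypot(x,y)+1e-9;k=np.tan(r)/r
C=np.stack([x*k*d,-y*k*d,-d],-1);W=C@m["world_from_camera"][:3,:3].T+m["world_from_camera"][:3,3]
T=(W-s["ee_pos"])@A
ok=(d>0)&(H<15)&(h[...,1]>120)&(np.abs(T[...,0])<.07)&(np.abs(T[...,1])<.06)&(np.abs(T[...,2])<.035)
P=T[ok];print(len(P),np.percentile(P,[1,50,99],axis=0).round(4).tolist())
best=None;rng=np.random.default_rng(0)
for _ in range(500):
    a=P[rng.choice(len(P),3)];n=np.cross(a[1]-a[0],a[2]-a[0]);l=np.linalg.norm(n)
    if l<1e-5: continue
    n/=l
    if abs(n[2])<.85: continue
    i=abs((P-a[0])@n)<.0012
    if best is None or i.sum()>best.sum():best=i
Q=P[best];c=Q.mean(0);n=np.linalg.svd(Q-c,full_matrices=False)[2][2];n*=-np.sign(n[2])
print("disc",best.sum(),"pt",c.round(4),"up",n.round(4),"tilt",np.degrees(np.arccos(-n[2])).round(2),"world up",(A@n).round(4))
mask=np.zeros(d.shape,np.uint8);ii=np.argwhere(ok)[best];mask[ii[:,0],ii[:,1]]=255
hull=cv2.convexHull(Q[:,:2].astype(np.float32))[:,0]
from scipy.optimize import least_squares
f=least_squares(lambda q:np.hypot(*(hull-q[:2]).T)-.038,[c[0],c[1]],loss="soft_l1",f_scale=.001)
print("disc centre tool",f.x.round(4),"resid",np.abs(f.fun).max().round(4),"hull",hull.min(0).round(4),hull.max(0).round(4))
K=P[((P-c)@n>.030)];print("knobtop",len(K),np.median(K,axis=0).round(4),K.min(0).round(4),K.max(0).round(4),np.percentile((K-c)@n,95).round(4))
E
python3 lidfit.py
```

```text
9865 [[-0.0322, -0.0347, -0.0296], [0.011, 0.0003, 0.007], [0.037, 0.0353, 0.0091]]
disc 6727 pt [0.0124 0.0001 0.0073] up [-0.003  -0.0051 -1.    ] tilt 0.34 world up [ 1.0e-04 -6.4e-03  1.0e+00]
disc centre tool [0.0008 0.0003] resid 0.0017 hull [-0.0365 -0.037 ] [0.0383 0.0379]
knobtop 1688 [ 0.0032 -0.0001 -0.0286] [-0.0108 -0.0227 -0.0349] [ 0.0132  0.0227 -0.0227] 0.037
```

The lid is level (0.3°) and centred on the tool, with its disc top 7.3 mm below the TCP. I'll carry it over to the pot.

Call:
play_rows --pt "0.03 0 -0.1 0 0" --pt "0.12 0 -0.25 0 0" --pt "0.28 0 -0.36 0 0" --pt "0.46 0 -0.38 0 0" --pt "0.66 0 -0.38 0 0"

```text
clock: 5.8
ee_pos: [0.4897, -0.0529, 0.2637]
ee_rot: [179.9, 0.1, 113.0]
wrist_force: [0.8, 0.7, -1.7]
gripper_width: 0.0212
gripper_force: 29.5
```

Call:
play_rows --pt "0.2 0 0 0 0" --pt "0.4 0 0 0 0" --pt "0.6 0.03 0 0 0" --pt "0.8 0.1 0 0 0" --pt "0.98 0.2 0 0 0"

```text
clock: 6.42
ee_pos: [0.4496, 0.1438, 0.2631]
ee_rot: [179.9, 0.0, 113.0]
wrist_force: [1.0, -0.4, -1.4]
gripper_width: 0.0209
gripper_force: 29.5
```

```bash
python3 go.py .497 .224 .24 113
```

```text
pos [0.4496 0.1438 0.2631] rot [1.7988e+02 3.0000e-02 1.1302e+02] w 0.0209 gf 29.5 F [ 1.  -0.4 -1.4] t 6.425
row [0.2766 0.3749 0.1159] turn 0.0001
```

```bash
cat > potfit.py <<'E'
import numpy as np,cv2,sys
from scipy.optimize import least_squares
from bench import optics,readout
g=np.array([.497,.224])
for n in("wrist","top"):
    m=optics.camera_model(n);p,d=optics.camera(n)
    v,u=np.indices(d.shape);x=(u-m["cx"])/m["fx"];y=(v-m["cy"])/m["fy"];r=np.hypot(x,y)+1e-9
    k=np.tan(r)/r if n=="wrist" else 1
    W=np.stack([x*k*d,-y*k*d,-d],-1)@m["world_from_camera"][:3,:3].T+m["world_from_camera"][:3,3]
    q=np.hypot(W[...,0]-g[0],W[...,1]-g[1])
    i=(d>0)&(q<.045)&(abs(W[...,2]-.094)<.005);P=W[i]
    print(n,len(P),np.median(P[:,2]).round(4))
    f=least_squares(lambda c:np.hypot(*(P[:,:2]-c[:2]).T)-c[2],[*g,.0315],loss="soft_l1",f_scale=.001)
    a=np.degrees(np.arctan2(*(P[:,:2]-f.x[:2]).T[::-1]))
    print(f.x.round(4),np.abs(f.fun).mean().round(4),np.histogram(a,8,(-180,180))[0])
E
python3 potfit.py
```

```text
wrist 939 0.0938
[0.4975 0.225  0.031 ] 0.0013 [110 112 116 122 131 123 110 115]
top 0 nan
[0.497  0.224  0.0315] nan [0 0 0 0 0 0 0 0]
  return _methods._mean(a, axis=axis, dtype=dtype,
  ret = ret.dtype.type(ret / rcount)
potfit.py:15: RuntimeWarning: Mean of empty slice.
  print(f.x.round(4),np.abs(f.fun).mean().round(4),np.histogram(a,8,(-180,180))[0])
```

```bash
python3 go.py .4975 .2241 .16 113
```

```text
pos [0.4496 0.1452 0.2627] rot [ 1.7992e+02 -5.0000e-02  1.1328e+02] w 0.0208 gf 29.6 F [-0.6 -0.2 -1. ] t 6.525
row [0.267  0.3753 0.5141] turn 0.0016
```

Call:
play_rows --pt "0.06 0.08 0.02 0 0" --pt "0.14 0.19 0.1 0 0" --pt "0.22 0.3 0.22 0 0" --pt "0.268 0.375 0.35 0 0" --pt "0.268 0.375 0.46 0 0"

```text
clock: 7.15
ee_pos: [0.4985, 0.221, 0.1692]
ee_rot: [-180.0, 0.0, 113.0]
wrist_force: [0.2, -0.4, -1.1]
gripper_width: 0.0208
gripper_force: 29.6
```

Call:
play_rows --pt "0 0 0.03 0 0" --pt "0 0 0.05 0 0" --pt "0 0 0.05 0 0"

```text
clock: 7.52
ee_pos: [0.4985, 0.2206, 0.1605]
ee_rot: [179.9, 0.0, 113.0]
wrist_force: [-0.1, -0.3, -1.3]
gripper_width: 0.0209
gripper_force: 29.6
```

```bash
python3 go.py .4975 .2241 .118 113; python3 lidfit.py
```

```text
pos [0.4985 0.2206 0.1605] rot [1.7992e+02 1.0000e-02 1.1298e+02] w 0.0209 gf 29.6 F [-0.1 -0.3 -1.3] t 7.525
row [0.018  0.0018 0.2127] turn -0.0001
10712 [[-0.0596, -0.0344, -0.0296], [0.0098, 0.0004, 0.0069], [0.037, 0.0354, 0.0159]]
disc 6841 pt [0.012  0.0004 0.0073] up [ 1.0e-04 -8.3e-03 -1.0e+00] tilt 0.48 world up [-0.0091 -0.0035  1.    ]
disc centre tool [0.0002 0.0004] resid 0.0133 hull [-0.0501 -0.0371] [0.0381 0.0378]
knobtop 1692 [ 0.0032 -0.0001 -0.0286] [-0.011  -0.0228 -0.0345] [ 0.013   0.0227 -0.0229] 0.037
```

Call:
play_rows --pt "0.018 0.002 0.03 0 0" --pt "0.018 0.002 0.08 0 0" --pt "0.018 0.002 0.13 0 0" --pt "0.018 0.002 0.18 0 0" --pt "0.018 0.002 0.2 0 0"

```text
clock: 8.2
ee_pos: [0.4963, 0.224, 0.118]
ee_rot: [-179.9, -0.0, 113.0]
wrist_force: [-0.2, 0.5, -0.8]
gripper_width: 0.0209
gripper_force: 29.6
```

Call:
play_rows --pt "0 0 0 0 0" --pt "0 0 0 0 0"

```text
clock: 8.45
ee_pos: [0.4974, 0.2244, 0.12]
ee_rot: [180.0, 0.0, 113.0]
wrist_force: [-0.1, -0.1, -1.6]
gripper_width: 0.0213
gripper_force: 29.6
```

```bash
python3 go.py .4975 .2241 .1075 113
python3 - <<'E'
from bench import optics
import cv2
p,d=optics.camera("wrist");cv2.imwrite("pics/w3.png",cv2.resize(p[100:340,140:420],None,fx=2.5,fy=2.5))
E
```

```text
pos [0.4974 0.2244 0.12  ] rot [1.7995e+02 1.0000e-02 1.1300e+02] w 0.0213 gf 29.6 F [-0.1 -0.1 -1.6] t 8.45
row [-0.0015  0.      0.0623] turn 0.0
```

View pics/w3.png

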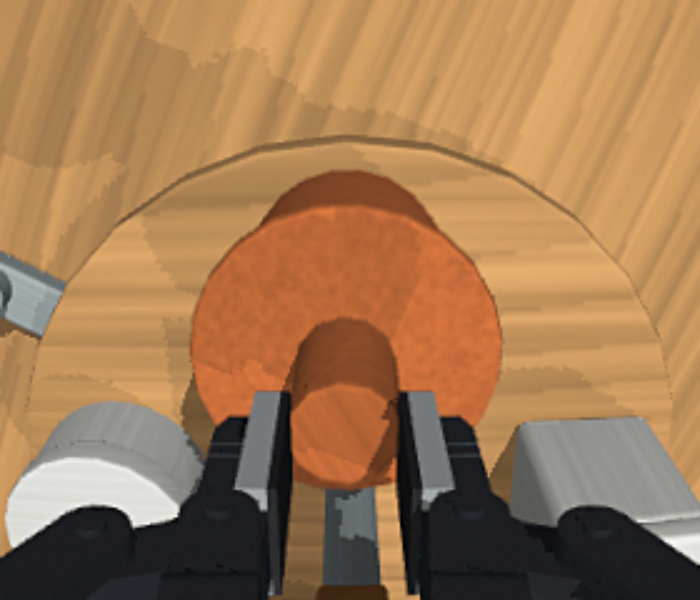

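The lid is directly above the pot and centred on it sideways: pot centre at column ~349, lid at ~346. Lowering slowly.

Call:
play_rows --pt "0 0 0.015 0 0" --pt "0 0 0.03 0 0" --pt "0 0 0.045 0 0" --pt "0 0 0.052 0 0" --pt "0 0 0.055 0 0"

```text
clock: 9.12
ee_pos: [0.4969, 0.2242, 0.1083]
ee_rot: [-180.0, 0.0, 113.0]
wrist_force: [-0.0, 0.6, -1.8]
gripper_width: 0.0208
gripper_force: 29.6
```

Call:
play_rows --pt "0 0 0.003 0 0" --pt "0 0 0.006 0 0" --pt "0 0 0.006 0 0"

```text
clock: 9.5
ee_pos: [0.4973, 0.2244, 0.1077]
ee_rot: [180.0, -0.0, 113.0]
wrist_force: [0.6, 0.3, 1.0]
gripper_width: 0.0212
gripper_force: 29.9
```

```bash
python3 go.py .4975 .2241 .1075 113; python3 lidfit.py
```

```text
pos [0.4973 0.2244 0.1077] rot [179.96  -0.   113.01] w 0.0212 gf 29.9 F [0.6 0.3 1. ] t 9.5
row [-0.0018  0.0002  0.0012] turn 0.0
10054 [[-0.0527, -0.0348, -0.0301], [0.0108, 0.0004, 0.007], [0.0369, 0.0352, 0.0092]]
disc 6783 pt [0.0124 0.0001 0.0072] up [-3.0e-04 -1.8e-03 -1.0e+00] tilt 0.11 world up [-0.0022 -0.0012  1.    ]
disc centre tool [0.0006 0.0003] resid 0.0018 hull [-0.0362 -0.037 ] [0.0383 0.0376]
knobtop 1867 [ 0.002   0.0004 -0.0286] [-0.0545 -0.0227 -0.0349] [ 0.0131  0.0228 -0.0228] 0.0375
```

Contact is starting at the expected height. I'll press 0.6 mm more, then release.

Call:
play_rows --pt "0 0 0.003 0 0" --pt "0 0 0.003 0 0" --pt "0 0 0.003 0 0"

```text
clock: 9.93
ee_pos: [0.4975, 0.2245, 0.1076]
ee_rot: [179.9, -0.0, 113.0]
wrist_force: [-1.3, -0.0, 6.4]
gripper_width: 0.0207
gripper_force: 30.5
```

Call:
play_rows --pt "0 0 0 0 0.28" --pt "0 0 0 0 0.35" --pt "0 0 0 0 0.42" --pt "0 0 0 0 0.5" --pt "0 0 0 0 0.5"

```text
clock: 10.55
ee_pos: [0.4969, 0.2242, 0.1065]
ee_rot: [-180.0, 0.0, 113.0]
wrist_force: [0.5, -0.5, -0.0]
gripper_width: 0.0424
gripper_force: 0.0
```

```bash
python3 go.py ; python3 lidfit.py
```

```text
pos [0.4969 0.2242 0.1065] rot [-179.98    0.    113.  ] w 0.0424 gf 0.0 F [ 0.5 -0.5 -0. ] t 10.55
11080 [[-0.0527, -0.0343, -0.0309], [0.0095, 0.0004, 0.0059], [0.0369, 0.0353, 0.0081]]
disc 7705 pt [0.0086 0.0003 0.0061] up [ 6.0e-04  1.3e-03 -1.0e+00] tilt 0.08 world up [0.0012 0.0012 1.    ]
disc centre tool [0.0011 0.0007] resid 0.001 hull [-0.0364 -0.0367] [0.0384 0.038 ]
knobtop 1897 [ 0.0021  0.0004 -0.0297] [-0.056  -0.0217 -0.035 ] [ 0.0132  0.0214 -0.0239] 0.0372
```

The lid is seated: disc top at 0.1004 m, level to 0.1°, released. Next I'll lift straight up and move over the handle.

Call:
play_rows --pt "0 0 -0.08 0 0.5" --pt "0 0 -0.22 0 0.5" --pt "0 0 -0.4 0 0.5" --pt "0 0 -0.58 0 0.5" --pt "0 0 -0.7 0 0.5"

```text
clock: 11.22
ee_pos: [0.4979, 0.2245, 0.2506]
ee_rot: [179.8, 0.0, 113.0]
wrist_force: [-0.1, 0.3, -0.2]
gripper_width: 0.0424
gripper_force: 0.0
```

Call:
play_rows --pt "0 0 0 0 0.5" --pt "0 0 0 0 0.5"

```text
clock: 11.48
ee_pos: [0.4966, 0.2242, 0.246]
ee_rot: [-179.9, -0.0, 113.0]
wrist_force: [0.1, -0.5, 0.5]
gripper_width: 0.0428
gripper_force: 0.0
```

```bash
python3 go.py .5305 .1465 .24 113
python3 - <<'E'
from bench import optics
import cv2,numpy as np
p,d=optics.camera("wrist");q,_=optics.camera("top");print(optics.camera_model("wrist"))
b=cv2.resize(q[190:305,175:275],(417,480),interpolation=cv2.INTER_CUBIC)
cv2.imwrite("pics/w4.png",np.hstack([cv2.resize(p,None,fx=.68,fy=.68)[:280],np.zeros((280,1,3),np.uint8)]))
cv2.imwrite("pics/t4.png",b)
E
```

```text
pos [0.4966 0.2242 0.246 ] rot [-1.7995e+02 -1.0000e-02  1.1300e+02] w 0.0428 gf 0.0 F [ 0.1 -0.5  0.5] t 11.475
row [-0.4236  0.0042  0.03  ] turn 0.0
{'fx': 325.19226210127806, 'fy': 325.19226210127806, 'cx': 277.2640416176362, 'cy': 208.00752141103237, 'world_from_camera': array([[ 0.92046557, -0.37167682, -0.1208283 ,  0.46475823],
       [ 0.39080512,  0.87231756,  0.29382552,  0.29973139],
       [-0.00380748, -0.31767659,  0.94819148,  0.41340373],
       [ 0.        ,  0.        ,  0.        ,  1.        ]])}
```

View pics/w4.png

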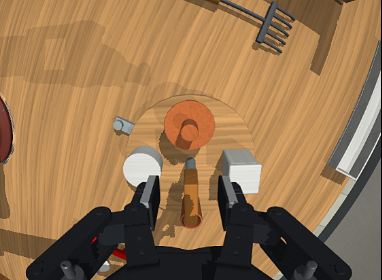

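The lid sits on the pot at (189,125). The handle bar, around (191,195), lies along the tool's x axis, and the tab stud is at about (119,125) in the scaled picture. Moving to the handle.

Call:
play_rows --pt "-0.1 0 0.01 0 0.5" --pt "-0.23 0.002 0.02 0 0.5" --pt "-0.36 0.004 0.03 0 0.5" --pt "-0.424 0.004 0.03 0 0.5" --pt "-0.424 0.004 0.03 0 0.5"

```text
clock: 12.2
ee_pos: [0.5311, 0.1455, 0.2402]
ee_rot: [-180.0, -0.0, 112.9]
wrist_force: [0.1, 1.0, 0.4]
gripper_width: 0.043
gripper_force: 0.0
```

```bash
python3 go.py .5305 .1465 .133 113
python3 - <<'E'
from h import *
s=onz("top",222.3,290,.022)
from bench import optics
import cv2
p,d=optics.camera("wrist");cv2.imwrite("pics/w5.png",cv2.resize(p[60:420],None,fx=1.4,fy=1.4));m=optics.camera_model("wrist");print(m["world_from_camera"].round(4).tolist())
E
```

```text
pos [0.5311 0.1455 0.2402] rot [-1.7995e+02 -2.0000e-02  1.1290e+02] w 0.043 gf 0.0 F [0.1 1.  0.4] t 12.2
row [ 5.300e-03 -2.000e-04  5.362e-01] turn -0.0006
[[0.9208, -0.3703, -0.1226, 0.4991], [0.39, 0.873, 0.2929, 0.2218], [-0.0015, -0.3175, 0.9483, 0.4089], [0.0, 0.0, 0.0, 1.0]]
```

View pics/w5.png

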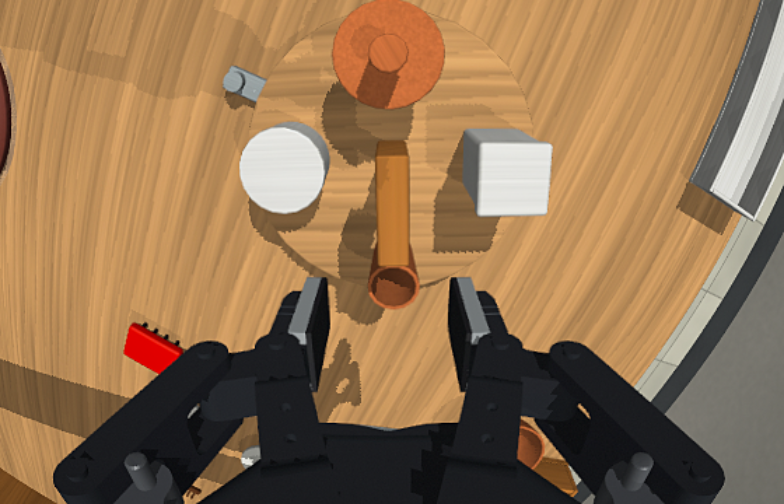

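The bar is centred at about (394,205) in the picture, the stud top at (235,78), and the lid is still seated.

Run:
```python
from h import *
W=dict(fx=325.19226210127806,fy=325.19226210127806,cx=277.2640416176362,cy=208.00752141103237,world_from_camera=np.array([[0.9208,-0.3703,-0.1226,0.4991],[0.39,0.873,0.2929,0.2218],[-0.0015,-0.3175,0.9483,0.4089],[0,0,0,1]]))
def q(u,v,z):return onz("wrist",u/1.4,60+v/1.4,z,W)
P=dict(han=q(393,203,.178),stud=q(235,78,.022),rt=q(282,169,.076),sq=q(515,179,.114),bk=q(394,286,.104),lid=q(389,53,.100),knob=q(388,54,.136))
for k,v in P.items():print(k,v.round(4))
c=((P['rt']+P['sq'])/2+(P['lid']+P['bk'])/2)/2;print(c)
for k in P:d=P[k]-c;print(k,np.hypot(d[0],d[1]).round(4),np.degrees(np.arctan2(d[1],d[0])).round(2))
```

```text
han [0.5304 0.1537 0.178 ]
stud [0.38   0.1595 0.022 ]
rt [0.4553 0.1156 0.076 ]
sq [0.6095 0.1836 0.114 ]
bk [0.5671 0.0714 0.104 ]
lid [0.4973 0.2263 0.1   ]
knob [0.4972 0.225  0.136 ]
[0.53230888 0.14922189 0.0985    ]
han 0.0048 113.24
stud 0.1526 176.14
rt 0.084 -156.45
sq 0.0845 23.99
bk 0.0853 -65.89
lid 0.0846 114.42
knob 0.0835 114.85
```

Call:
play_rows --pt "0.009 0.006 0.12 0 0.5" --pt "0.009 0.006 0.25 0 0.5" --pt "0.009 0.006 0.38 0 0.5" --pt "0.009 0.006 0.49 0 0.5" --pt "0.009 0.006 0.525 0 0.5"

```text
clock: 12.88
ee_pos: [0.53, 0.1493, 0.134]
ee_rot: [-179.8, -0.1, 113.1]
wrist_force: [0.6, -0.2, -0.2]
gripper_width: 0.0426
gripper_force: 0.0
```

Call:
play_rows --pt "0 0 0 0 0.4" --pt "0 0 0 0 0.3" --pt "0 0 0 0 0.2" --pt "0 0 0 0 0.1" --pt "0 0 0 0 0.0" --force 25

```text
clock: 13.5
ee_pos: [0.532, 0.1489, 0.1372]
ee_rot: [179.9, 0.0, 113.0]
wrist_force: [-1.5, -0.0, 5.8]
gripper_width: 0.0174
gripper_force: 25.5
```

Call:
play_rows --pt "0 0 0 0 0" --pt "0 0 0 0 0"

```text
clock: 13.75
ee_pos: [0.532, 0.1489, 0.1373]
ee_rot: [179.9, 0.0, 113.0]
wrist_force: [-1.6, 0.9, 6.2]
gripper_width: 0.0176
gripper_force: 25.5
```

```bash
python3 go.py .5312 .1475 .133 113
```

```text
pos [0.532  0.1489 0.1373] rot [1.799e+02 1.000e-02 1.130e+02] w 0.0176 gf 25.5 F [-1.6  0.9  6.2] t 13.75
row [-0.0047 -0.0062  0.0213] turn -0.0
```

Gripped with low side forces. Turning smoothly, anticlockwise (negative about the tool's z).

Call:
play_rows --pt "0 0 0 -0.003 0" --pt "0 0 0 -0.009 0" --pt "0 0 0 -0.018 0" --pt "0 0 0 -0.029 0" --pt "0 0 0 -0.04 0"

```text
clock: 14.38
ee_pos: [0.5318, 0.1487, 0.1373]
ee_rot: [179.9, 0.0, 120.3]
wrist_force: [-2.2, -0.0, 6.2]
gripper_width: 0.0172
gripper_force: 25.5
```

Call:
play_rows --pt "0 0 0 -0.012 0" --pt "0 0 0 -0.024 0" --pt "0 0 0 -0.036 0" --pt "0 0 0 -0.048 0" --pt "0 0 0 -0.06 0"

```text
clock: 15.0
ee_pos: [0.5314, 0.1485, 0.1372]
ee_rot: [-180.0, 0.0, 131.1]
wrist_force: [-4.1, -0.4, 6.6]
gripper_width: 0.0172
gripper_force: 25.6
```

Call:
play_rows --pt "0 0 0 -0.012 0" --pt "0 0 0 -0.024 0" --pt "0 0 0 -0.036 0" --pt "0 0 0 -0.048 0" --pt "0 0 0 -0.06 0"

```text
clock: 15.62
ee_pos: [0.5312, 0.1483, 0.1372]
ee_rot: [-179.9, 0.0, 141.9]
wrist_force: [-5.2, -2.6, 7.8]
gripper_width: 0.0172
gripper_force: 25.7
```

Call:
play_rows --pt "0 0 0 -0.012 0" --pt "0 0 0 -0.024 0" --pt "0 0 0 -0.036 0" --pt "0 0 0 -0.048 0" --pt "0 0 0 -0.06 0"

```text
clock: 16.25
ee_pos: [0.531, 0.1479, 0.1372]
ee_rot: [-179.9, -0.0, 152.7]
wrist_force: [-5.7, -3.3, 9.5]
gripper_width: 0.0172
gripper_force: 25.8
```

Call:
play_rows --pt "0 0 0 -0.012 0" --pt "0 0 0 -0.024 0" --pt "0 0 0 -0.036 0" --pt "0 0 0 -0.048 0" --pt "0 0 0 -0.06 0"

```text
clock: 16.88
ee_pos: [0.5308, 0.1476, 0.1372]
ee_rot: [-179.8, -0.0, 163.5]
wrist_force: [-6.4, -3.6, 9.0]
gripper_width: 0.0176
gripper_force: 25.9
```

Call:
play_rows --pt "0 0 0 -0.012 0" --pt "0 0 0 -0.024 0" --pt "0 0 0 -0.036 0" --pt "0 0 0 -0.045 0" --pt "0 0 0 -0.05 0"

```text
clock: 17.5
ee_pos: [0.5307, 0.1473, 0.1372]
ee_rot: [-179.8, -0.1, 172.4]
wrist_force: [-6.8, -4.7, 9.7]
gripper_width: 0.0173
gripper_force: 25.9
```

```bash
python3 go.py .5312 .1475 .135 176.5
```

```text
pos [0.5307 0.1473 0.1372] rot [-1.7982e+02 -8.0000e-02  1.7241e+02] w 0.0173 gf 25.9 F [-6.8 -4.7  9.7] t 17.5
row [-0.0022  0.0012  0.0111] turn -0.0227
```

Call:
play_rows --pt "0 0 0 -0.005 0" --pt "0 0 0 -0.011 0" --pt "0 0 0 -0.017 0" --pt "0 0 0 -0.021 0" --pt "0 0 0 -0.022 0"

```text
clock: 18.12
ee_pos: [0.5308, 0.1472, 0.1373]
ee_rot: [-179.8, -0.1, 176.3]
wrist_force: [-7.7, -4.5, 9.2]
gripper_width: 0.0172
gripper_force: 25.9
```

Call:
play_rows --pt "0 0 0 0 0" --pt "0 0 0 0 0" --pt "0 0 0 0 0"

```text
clock: 18.5
ee_pos: [0.5307, 0.1472, 0.1373]
ee_rot: [-179.8, -0.1, 176.3]
wrist_force: [-6.8, -6.1, 9.3]
gripper_width: 0.0177
gripper_force: 25.9
```

```bash
python3 go.py
python3 - <<'E'
from bench import optics
import cv2
m=optics.camera_model("wrist");p,d=optics.camera("wrist");cv2.imwrite("pics/w6.png",cv2.resize(p[0:300,100:460],None,fx=2,fy=2));print(m["world_from_camera"].tolist())
E
```

```text
pos [0.5307 0.1472 0.1373] rot [-1.7981e+02 -9.0000e-02  1.7634e+02] w 0.0177 gf 25.9 F [-6.8 -6.1  9.3] t 18.5
[[0.06380534557107813, -0.9470404990978271, -0.3147112501088778, 0.449457874109974], [0.9979552112134934, 0.059355309180878196, 0.02371378678896456, 0.15319485026852236], [-0.0037781329232073, -0.31558079843453674, 0.948891187318669, 0.30580708451520433], [0.0, 0.0, 0.0, 1.0]]
```

View pics/w6.png

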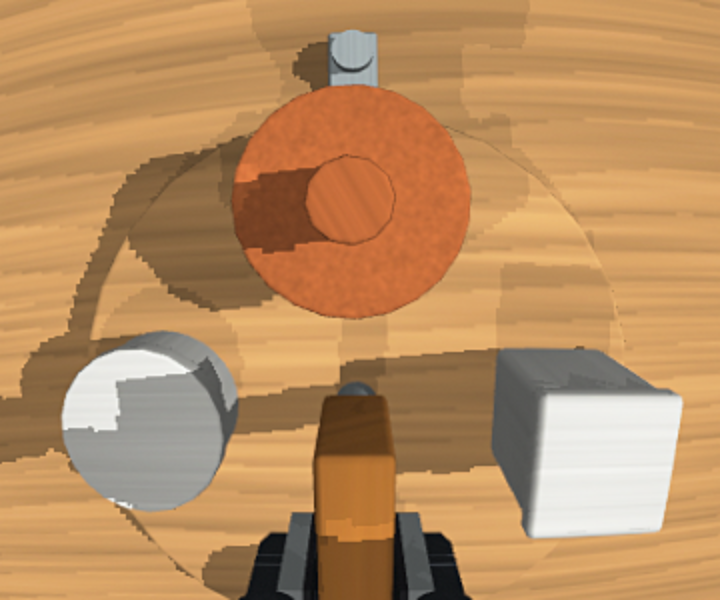

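The stud (column 353), lid (351) and post (356) all line up, the lid looks level, and the handle is gripped at 26 N. Handing in.

```bash
python3 -c "
from bench import ticket
print(ticket.close_job())"
```

```text
the job is handed in; nothing more can be done
None
```

The lid is seated level on the pot, and the carousel is turned so the pot lines up with the front tab to within about 1° by camera. The gripper is still holding the handle at about 26 N. I've handed the job in, but it returned no verdict.

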